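Free the long screwdriver from the desk organiser

ROBOT

A 6-joint arm with a two-finger parallel gripper is mounted at the origin on the work surface. World frame = base frame: x ahead of the robot, y to its left, z up, the work surface at z = 0. Lengths are in m, angles in rad, forces in N, time in s.
With the tool pointing down it reaches from about 0.35 to 0.975 m from the base axis. Payload 4.9 kg.
Tool frame: the origin (TCP) lies at the very end of the fingers, on their centre line; the grasp point (between the pads) lies 19 mm behind it (ctrl.grip_point_offset is the distance from the TCP to the grasp point, in m); z points along the fingers, y is the line along which they close (so a half turn about z gives the same grasp; the last joint's range is limited). The gripper opens to 85 mm and grips with 20 to 120 N. Pads are 22 mm wide; open, the fingers measure 114 mm over their backs; the gripper's body (76 mm by 85 mm) begins 54 mm behind the grasp point. The pads swing forward as they close: fully open they stand 13 mm farther back than shut.
Start: joints at [1.162, 0.053, 1.613, -0, 1.476, -0.119], TCP at [0.179, 0.599, 0.231] pointing down, gripper open.
Joint ranges: [-3.01, 3.01], [-1.01, 2.22], [0.06, 2.58], [-1.02, 4.17], [0.09, 2.62], [-3.14, 3.14]. Speed limits (rad/s): [2.57, 2.57, 3.14, 3.14, 3.14, 3.14].

INTERFACE

Orientations are given as a rotation vector (axis times angle).
In Python, from station import ctrl gives the robot as it stands.
- The arm moves only by the tool send_rows, never from a script. Its argument "rows" is a list of rows, each a list of 3 entries, a list of its own where there are three numbers: the finger opening in cm, from 0 to 8.54, then the shift along the tool's x, y, z in cm, then the turn about the tool's z in degrees. A call has 1 to 10 rows; each row shifts and turns the commanded pose from where the row before left it, along the tool's axes as they then stand; what a row does not reach is not made up. A row lasts 1/8 s, in which the tool goes at most 62.5 mm and 10.7 degrees, less where a joint would pass 70% of its speed; a pose out of reach is approached as far as the arm can. A call with a gripper value outside its range is refused whole. The fingers move at their own pace and stop on an object; "newtons" is the grip in N (left out, the last holds). Time passes only in rows, so rows that do not move let the fingers close. It gives the time, the measured TCP pose, the force, the opening and the grip force at its end, in the units of the state.
- ctrl.get_obs(): the state, without advancing time (a new reading comes with each control period).
- ctrl.get_image(name): name is "scene" or "top" or "wrist"; returns a dict with "frame" (384x512x3 uint8, red, green, blue), "range_z" (384x512 float32, m along the optical axis (not along the pixel's ray), 0 where there is no reading), "fx", "fy", "cx", "cy" (pixels), "cam_to_world" (4x4, takes a point from camera to world coordinates). Camera axes: x right, y down, z forward; pixel columns grow to the right and rows downward; lengths in m; the calibration is good to about 2 mm. The wrist camera is an equidistant fisheye: a pixel r from the principal point sees the ray r / f radians off the axis. A picture is of the moment at which its call begins.
- ctrl.finish_job(): hands the job in; it is judged then, once.
The state is a dict: "t": time; "q": joint angles; "dq": joint speeds; "effort": joint torques, N m; "tool_pos": TCP position; "tool_rot": TCP orientation; "contact_force": force on the tool from outside, world axes, zero at the start; "wrist_torque": the same for the moment, N m; "opening": finger opening in m; "grip_force": force on a finger pad.
Only numpy, scipy, OpenCV 4.12 (cv2) and the standard library are available. Lean on these libraries where they do the work, as an engineer would, in place of code of your own. Each camera call takes 0.05 s, during which the arm holds its last target. There are 200 camera calls.

TASK

First press the organiser's raised green lid shut until it clicks under its catch, since it stands in the way. Then take the long red-handled screwdriver out through the short opening beside it, tilting it handle-end up so that its shaft slides out from under the cover, and finish with the gripper holding the whole screwdriver still in the air, all of it at least 5 cm higher than the shut lid, with the lid still shut. Leave the tape roll, the pen pot and the stack of cases where they are, and do not put the screwdriver down or let go of it.

Things in the scene. Friction and masses are not known exactly. Their poses are not given: they have to be found in the camera images.
- organiser: (Sizes in mm.) Blue organiser fixed to the desk, 342 long (x), 112 wide (y), walls 6, floor 4 thick, inside 330 x 100. Origin: centre of its underside, z up. Open at the top from x=-165 to -25, where the side walls are 50 high; the end wall at x=-165 is 70 high. From x=-25 to +171 it is covered by a roof; on the roof, x=-25 to 105, is a clip tray closed by the green lid
- cover_edge (a point): Middle of the lower edge of the roof where the opening ends, at organiser x=-25, y=0, 70 above the desk (roof 70 to 75). Below the roof is a tunnel 100 wide from the floor (4) up to 70, empty but for the shaft
- lid (a joint): Angle of the green lid, rad: 0 shut and caught, grows as it opens; 1.0 to 1.5 at the start, standing up. Stiff hinge (0.1 N m): it stays where left. It swings down towards organiser +x. Below about 0.09 its free edge meets an orange sprung catch (34 wide, at organiser x=101 to 111, up to 103 above the desk); 10 to 15 N down at lid_press pushes it past, it snaps to 0 and stays
- lid_hinge (a point): Middle of the lid's hinge line, at organiser x=-22, y=0, 90.5 above the desk, on the lid's underside; the line runs along organiser y. The lid is a plate 122 long from hinge to free edge, 110 wide, 5 thick. Shut, its top is 96 above the desk
- lid_press (a point): Point on the lid's outer face (up when shut, facing the opening when it stands), mid-width, 90 from the hinge line: where to push it down
- driver: (mm) Loose screwdriver, 300 long, 0.12 to 0.2 kg, lying level on the organiser's floor along organiser x (within 3 deg). Origin: under mid-length, on its underside; x from handle to tip, z up. Red square handle 26 x 26, x=-150 to -40, in the opening, 25 or more free on each side; steel shaft 7 across, x=-40 to 150, 13 above the underside, under the roof. Centre of mass at x=-61
- driver_tip (a point): Tip end of the shaft, on the long axis (under the roof at the start)
- driver_butt (a point): Centre of the handle's butt face, on the long axis (beside the end wall at organiser x=-165 at the start)
- tape: Bystander: yellow tape roll lying flat, 90 across, 25 high; origin under its centre
- cases: Bystander: stack of disc cases, 124 x 142, 40 high; origin under its centre
- pens: Bystander: grey pen pot, 72 across, 90 high, with pens up to 125; origin under its centre

How it is judged:
By the outcome, as a careful person would: the job done as asked, in the order asked, and still so for the second after the job is handed in, while the arm keeps its last pose, push and grip.
It also fails if it takes over 51 s, if anything falls off the work surface, if the arm or the gripper's body presses on something with over 40 N, if the wrist force passes 120 N, or if a joint passes its speed limit or range.

## Working session

There is one attempt and no reset: what is moved stays moved. The work goes in short steps, Python scripts to look and compute and a tool call to move; the robot and the scene stay as the last step left them, time stands still between calls to the robot, and variables do not carry over. Pictures are saved under pics/ and viewed, at most 10 in all, crops included, and the job is handed in when it is done.

Besides the shell and the picture viewer there is one more tool, called after "Emit:" as a command line: name --argument value ..., lists and objects as JSON in quotes. send_rows: Moves the arm, as the interface text tells. Its arguments: {"type":"object","properties":{"rows":{"type":"array","items":{"type":"array"}},"newtons":{"type":"number"}},"required":["rows"]}

```bash
mkdir -p pics; ls; cat > h.py <<'E'
import numpy as np, cv2
from station import ctrl
def pts(im):
    d=im["range_z"]; v,u=np.mgrid[:d.shape[0],:d.shape[1]]
    P=np.stack([(u-im["cx"])/im["fx"]*d,(v-im["cy"])/im["fy"]*d,d,np.ones_like(d)],-1)
    W=(P@np.array(im["cam_to_world"]).T)[...,:3]; W[d==0]=np.nan
    return W
E
python3 - <<'E'
from h import *
for n in("top","scene"):
    im=ctrl.get_image(n); cv2.imwrite(f"pics/{n}0.png",im["frame"][...,::-1])
    np.savez(f"{n}0.npz",**im)
    print(n,np.round(im["cam_to_world"],3).tolist(),im["fx"])
print(ctrl.get_obs())
E
```

```text
pics
top [[0.018, -0.986, 0.167, 0.442], [-1.0, -0.022, -0.018, -0.046], [0.021, -0.167, -0.986, 1.067], [0.0, 0.0, 0.0, 1.0]] 414.94230473839445
scene [[-0.41, 0.625, -0.664, 1.303], [0.912, 0.264, -0.315, 0.245], [-0.022, -0.735, -0.678, 0.771], [0.0, 0.0, 0.0, 1.0]] 425.93187250555974
{'t': 0.1, 'q': array([ 1.16201827e+00,  5.32907142e-02,  1.61419802e+00, -2.47613954e-06,
        1.47597001e+00, -1.18974533e-01]), 'dq': array([ 3.58180809e-04,  4.92137771e-05, -2.10829026e-03,  1.41040750e-03,
        3.32352691e-03, -1.96990110e-04]), 'effort': array([-8.78288375e-06, -3.94908071e+01, -3.71363068e+01, -6.11117207e-05,
        3.98165721e-03, -1.32191857e-05]), 'tool_pos': array([0.17835811, 0.59841249, 0.23016133]), 'tool_rot': array([-4.53560477e-01, -3.10818859e+00,  2.83036651e-03]), 'contact_force': array([-0.35410258, -0.29171948, -1.10490845]), 'wrist_torque': array([-0.02417665, -0.00803408,  0.06637521]), 'grip_force': 0.0, 'opening': 0.08572872870556841}
```

View pics/top0.png

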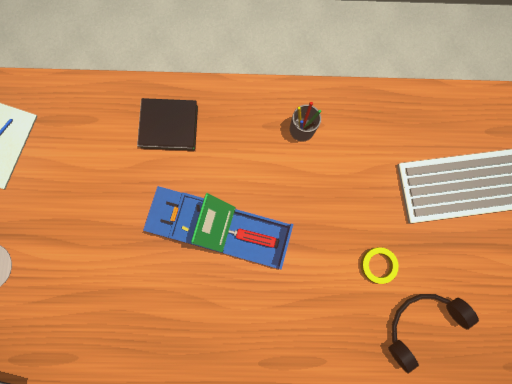

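View pics/scene0.png

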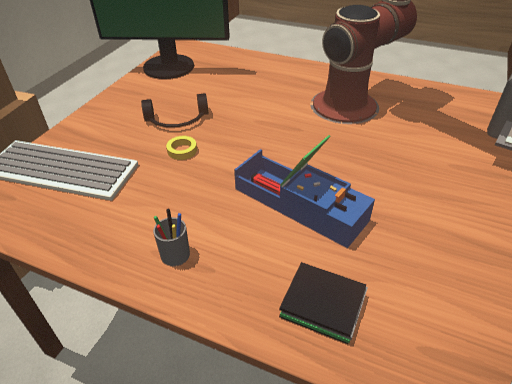

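The top view shows the organiser from about (150,210) to (287,243), covered end at the left. The red handle is at (257,238), the green lid is standing at (213,222), the pot at (305,122), the cases at (168,124) and the tape at (380,266). Next I'll measure these by colour and depth.

```bash
cat >> h.py <<'E'
def mask(im,name):
    h=cv2.cvtColor(im["frame"],cv2.COLOR_RGB2HSV)
    r={"blue":[(105,120,40),(125,255,255)],"green":[(50,120,40),(75,255,255)],"red":[(172,150,80),(180,255,255)],"red2":[(0,190,80),(4,255,255)],"orange":[(8,200,150),(18,255,255)]}[name]
    return cv2.inRange(h,*map(np.array,r))>0
E
python3 - <<'E'
from h import *
B=[];G=[];R=[]
for n in("top","scene"):
    im=dict(np.load(f"{n}0.npz")); W=pts(im); v,u=np.mgrid[:384,:512]
    ok=np.isfinite(W[...,2])&(abs(W[...,0]-.42)<.2)&(abs(W[...,1])<.3)
    b=W[mask(im,"blue")&ok&(W[...,2]>.01)]; g=W[mask(im,"green")&ok&(W[...,2]>.07)]; r=W[(mask(im,"red")|mask(im,"red2"))&ok&(W[...,2]<.06)&(W[...,2]>.01)]
    print(n,len(b),len(g),len(r))
    rect=cv2.minAreaRect((b[:,:2]*1000).astype(np.float32)); print("blue",rect,np.percentile(b[:,2],[1,50,99]))
    print(np.round(cv2.boxPoints(rect)))
    B.append(b);G.append(g);R.append(r)
    rr=cv2.minAreaRect((r[:,:2]*1000).astype(np.float32)); print("red",rr,np.percentile(r[:,2],[1,50,99]))
    c=g.mean(0);_,s,vt=np.linalg.svd(g-c,full_matrices=False); print("lid c",c,"n",vt[2],s, g[:,2].max(), g[:,2].min())
np.savez("pc.npz",b=np.vstack(B),g=np.vstack(G),r=np.vstack(R))
b=np.vstack(B);print(cv2.minAreaRect((b[:,:2]*1000).astype(np.float32)))
E
```

```text
top 2216 1267 263
blue ((525.2835693359375, 21.146209716796875), (339.0790710449219, 110.25242614746094), 75.5101089477539) [0.04695034 0.07403142 0.09049737]
[[ 429. -129.]
 [ 536. -157.]
 [ 621.  171.]
 [ 514.  199.]]
red ((504.4398498535156, -69.42280578613281), (97.0481185913086, 25.465242385864258), 76.83875274658203) [0.02308121 0.02822908 0.03302025]
lid c [0.52654932 0.02819601 0.1539689 ] n [-0.22102185 -0.85303242  0.47274204] [1.33613031 1.21189142 0.03638173] 0.2054461158322537 0.0909952696712002
scene 1151 39 10
blue ((528.4429321289062, 22.003677368164062), (341.78753662109375, 114.57585906982422), 75.66969299316406) [0.04847918 0.07472609 0.08988245]
[[ 431. -129.]
 [ 542. -158.]
 [ 626.  173.]
 [ 515.  202.]]
red ((508.5580749511719, -69.62501525878906), (77.07442474365234, 21.920377731323242), 76.04741668701172) [0.0256704  0.02874468 0.0305059 ]
lid c [0.53949566 0.0546495  0.2019459 ] n [ 0.19153805  0.72079418 -0.66615984] [0.20090282 0.00866405 0.00460054] 0.2042709583985719 0.19988341983285063
((528.08251953125, 21.981536865234375), (342.1209411621094, 115.07567596435547), 75.57633972167969)
```

Emit:
send_rows --rows '[[0, [0, 0, -6], 0], [0, [0, 0, 0], 9.8], [0, [0, 0, 0], 9.8], [0, [0, 0, 0], 9.8], [0, [0, 0, 0], 9.8], [0, [0, 0, 0], 9.8], [0, [0, 0, 0], 9.8], [0, [0, 0, 0], 9.8], [0, [0, 0, 0], 9.6], [0, [0, 0, 0], 9.6]]'

```text
t: 1.35
tool_pos: [0.1785, 0.5986, 0.2905]
tool_rot: [2.487, 1.918, -0.002]
contact_force: [-0.2, 0.3, 0.6]
opening: 0.0001
grip_force: 0.0
```

Emit:
send_rows --rows '[[0, [-3.5, 3.4, 0], 0], [0, [-3.5, 3.4, 0], 0], [0, [-3.5, 3.4, 0], 0], [0, [-3.5, 3.4, 0], 0], [0, [-3.5, 3.4, 0], 0], [0, [-3.5, 3.4, 0], 0], [0, [-3.5, 3.4, 0], 0], [0, [-3.5, 3.4, 0], 0], [0, [-3.5, 3.4, 0], 0], [0, [-3.5, 3.4, 0], 0]]'

```text
t: 2.6
tool_pos: [0.4212, 0.1738, 0.2909]
tool_rot: [-2.482, -1.925, 0.0]
contact_force: [1.6, 1.0, 0.4]
opening: -0.0001
grip_force: 0.0
```

```bash
cat >> h.py <<'E'
from scipy.spatial.transform import Rotation as Ro
O=np.array([.527,.0217]); YAW=np.radians(75.6); EX=np.array([np.cos(YAW),np.sin(YAW)]); EY=np.array([-EX[1],EX[0]])
def org(p): d=np.asarray(p)[:2]-O; return np.round(1000*np.array([d@EX,d@EY,p[2]]),1)
def rep():
    o=ctrl.get_obs(); R=Ro.from_rotvec(o["tool_rot"]).as_matrix()
    print("org mm",org(o["tool_pos"]),"tool x yaw-75.6:",np.degrees(np.arctan2(R[1,0],R[0,0]))-75.6,"z",R[:,2].round(3),"F",o["contact_force"].round(1),"open",o["opening"],"q",o["q"].round(2))
E
python3 -c "from h import *;rep()"
```

```text
org mm [121.  140.3 290.9] tool x yaw-75.6: -0.0030420036079021884 z [-0.  0. -1.] F [1.6 1.  0.4] open -5.212183750747273e-05 q [ 0.23 -0.4   1.91  0.    1.63  0.48]
```

Emit:
send_rows --rows '[[0, [-4.3, 4.3, 0], 0], [0, [-4.3, 4.3, 0], 0], [0, [-4.5, 4.3, 0], 0], [0, [0, 1.1, -0.1], 0], [0, [0, 0, 4], 0], [0, [0, 0, 4], 0], [0, [0, 0, 3], 0], [0, [0, 0, 0], 0]]'

```text
t: 3.6
tool_pos: [0.5215, 0.0148, 0.1789]
tool_rot: [-2.477, -1.924, 0.008]
contact_force: [0.3, -0.1, 0.8]
opening: -0.0001
grip_force: 0.0
```

```bash
python3 -c "from h import *;rep()"
```

```text
org mm [ -8.1   3.6 178.9] tool x yaw-75.6: 0.055755053617417616 z [-0.007  0.001 -1.   ] F [ 0.3 -0.1  0.8] open -7.514890446813394e-05 q [-0.11 -0.15  1.9   0.    1.4   0.14]
```

Emit:
send_rows --rows '[[0, [1.2, 0.3, 0.7], 0], [0, [1.2, 0, 0.6], 0], [0, [1.1, 0, 0.8], 0], [0, [0.9, 0, 0.8], 0], [0, [0.8, 0, 0.9], 0], [0, [0.8, 0, 1.0], 0], [0, [0.8, 0, 1.2], 0], [0, [0.5, 0, 0.8], 0], [0, [0.2, 0, 0.3], 0], [0, [0, 0, 0], 0]]'

```text
t: 4.85
tool_pos: [0.5453, 0.0856, 0.1111]
tool_rot: [-2.482, -1.925, 0.0]
contact_force: [0.9, -0.4, 0.9]
opening: -0.0002
grip_force: 0.0
```

```bash
python3 - <<'E'
from h import *
rep()
im=ctrl.get_image("scene"); cv2.imwrite("pics/s1.png",cv2.resize(im["frame"][100:260,200:410,::-1],None,fx=3,fy=3))
E
```

```text
org mm [ 66.5  -1.9 111.1] tool x yaw-75.6: 0.0006112132958691063 z [-0.  0. -1.] F [ 0.9 -0.4  0.9] open -0.00016286119552179782 q [ 0.02 -0.01  1.89  0.    1.27  0.27]
```

View pics/s1.png

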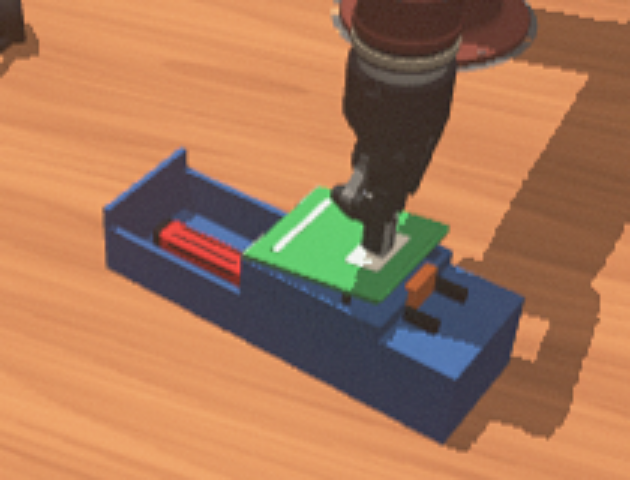

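The lid is down to about 10°, the fingers rest on it at crop (380,245), and the catch at (420,285) is just ahead. Now I'll press.

Emit:
send_rows --rows '[[0, [0.1, 0, 0.5], 0], [0, [0, 0, 0.3], 0], [0, [0, 0, 0.2], 0], [0, [0, 0, 0.2], 0], [0, [0, 0, 0.2], 0], [0, [0, 0, 0.1], 0], [0, [0, 0, 0], 0]]'

```text
t: 5.78
tool_pos: [0.5454, 0.0863, 0.0958]
tool_rot: [-2.482, -1.925, 0.001]
contact_force: [-0.6, 0.7, -0.1]
opening: -0.0003
grip_force: 0.0
```

Emit:
send_rows --rows '[[0, [0, 0, 0.1], 0], [0, [0, 0, 0.1], 0], [0, [0, 0, 0], 0]]'

```text
t: 6.15
tool_pos: [0.5456, 0.0864, 0.0954]
tool_rot: [-2.482, -1.925, 0.001]
contact_force: [-3.2, 0.2, 7.0]
opening: 0.0001
grip_force: 3.6
```

Emit:
send_rows --rows '[[0, [0, 0, -2], 0], [0, [0, 0, -5], 0], [0, [0, 0, -5], 0], [4.6, [-4.8, 0, 0], 0], [4.6, [-4.8, 0, 0], 0], [4.6, [-4.8, 0, 0], 0], [4.6, [-4.8, 0, 0], 0], [4.6, [0, 0, 0], 0], [4.6, [0, 0, 0], 0]]'

```text
t: 7.28
tool_pos: [0.4982, -0.0993, 0.215]
tool_rot: [2.482, 1.925, 0.002]
contact_force: [0.2, 0.1, -0.3]
opening: 0.0456
grip_force: 0.0
```

```bash
python3 - <<'E'
from h import *
rep()
im=ctrl.get_image("scene"); W=pts(im); g=W[mask(im,"green")&(W[...,2]>.07)&(abs(W[...,0]-.5)<.2)&(abs(W[...,1])<.25)]
c=g.mean(0);_,s,vt=np.linalg.svd(g-c,full_matrices=False);print("lid",org(c),vt[2],len(g),np.percentile(g[:,2],[2,50,98]))
im=ctrl.get_image("wrist"); np.savez("w1.npz",**im); cv2.imwrite("pics/w1.png",im["frame"][...,::-1]); print(im["fx"],im["cx"],im["cy"],np.round(im["cam_to_world"],3))
E
```

```text
org mm [-124.4   -2.2  215. ] tool x yaw-75.6: -0.027678111452473786 z [ 0.001  0.    -1.   ] F [ 0.2  0.1 -0.3] open 0.045629128468694345 q [-0.34 -0.22  1.9   0.    1.46 -0.09]
lid [ 54.  -15.5  95.2] [-0.00178085 -0.0040337   0.99999028] 779 [0.09280067 0.09511253 0.0975744 ]
297.3186396354542 257.042780905891 191.51500624442738 [[ 0.969 -0.239 -0.069  0.516]
 [-0.249 -0.929 -0.273 -0.028]
 [ 0.001  0.282 -0.959  0.359]
 [ 0.     0.     0.     1.   ]]
```

View pics/w1.png

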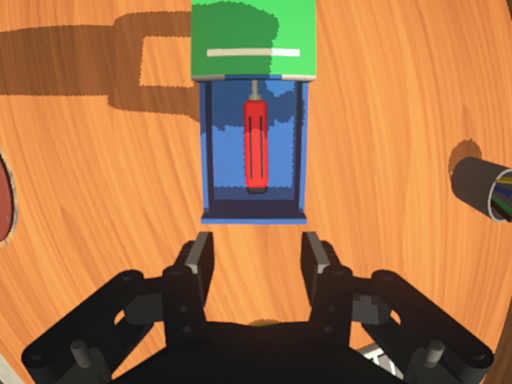

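The lid is flat at z≈0.095, so it is shut. In the wrist view the handle runs from (256,97) to its butt at (257,193), between the finger lines. Next I'll cast rays onto the handle top.

```bash
cat >> h.py <<'E'
def fray(im,u,v,z):
    x=(u-im["cx"])/im["fx"]; y=(v-im["cy"])/im["fy"]; r=np.hypot(x,y)+1e-9
    d=np.array([x/r*np.sin(r),y/r*np.sin(r),np.cos(r)]); T=np.array(im["cam_to_world"]); d=T[:3,:3]@d; o=T[:3,3]
    return o+d*(z-o[2])/d[2]
E
python3 - <<'E'
from h import *
im=dict(np.load("w1.npz")); m=(mask(im,"red")|mask(im,"red2")).astype(np.uint8); m[:,:200]=0;m[:,320:]=0
n,l,st,ct=cv2.connectedComponentsWithStats(m); i=1+st[1:,4].argmax(); ys,xs=np.where(l==i); print(st[i],ct[i])
for a in (105,140,180):
    r=xs[ys==a]; print(a,r.min(),r.max(),org(fray(im,(r.min()+r.max())/2,a,.030)))
for u,v,z in((256,ys.min(),.03),(257,ys.max(),.03),(257,193,.017),(254,217,.07),(254,222,.07),(203,170,.05),(305,170,.05)): print(u,v,org(fray(im,u,v,z)))
E
```

```text
[ 244  100   24   88 1018] [255.29371316 135.37229862]
105 244 266 [-49.2   0.1  30. ]
140 245 266 [-88.   -0.5  30. ]
180 246 267 [-133.8   -1.5   30. ]
256 100 [-43.6  -1.   30. ]
257 187 [-142.1   -2.1   30. ]
257 193 [-153.2   -2.1   17. ]
254 217 [-163.4    1.    70. ]
254 222 [-169.1    1.1   70. ]
203 170 [-117.6   55.9   50. ]
305 170 [-117.6  -53.5   50. ]
```

Emit:
send_rows --rows '[[4.6, [-0.7, 0, 5], 0], [4.6, [0, 0, 5], 0], [4.6, [0, 0, 4], 0], [4.6, [0, 0, 3], 0], [4.6, [0, 0, 2], 0], [4.6, [0, 0, 1], 0], [4.6, [0, 0, 0.7], 0], [4.6, [0, 0, 0], 0]]'

```text
t: 8.38
tool_pos: [0.4964, -0.106, 0.0075]
tool_rot: [2.482, 1.926, 0.0]
contact_force: [0.1, 0.1, -0.5]
opening: 0.0459
grip_force: 0.0
```

Emit:
send_rows --rows '[[2.0, [0, 0, 0], 0], [2.0, [0, 0, 0], 0], [2.0, [0, 0, 0], 0], [2.0, [0, 0, 0], 0]]' --newtons 25

```text
t: 8.88
tool_pos: [0.497, -0.1066, 0.0084]
tool_rot: [2.481, 1.924, 0.002]
contact_force: [0.3, 0.7, 6.1]
opening: 0.0257
grip_force: 25.7
```

```bash
python3 -c "from h import *;rep()"
```

```text
org mm [-131.7   -2.8    8.4] tool x yaw-75.6: -0.01317684622117099 z [ 0.002 -0.001 -1.   ] F [0.3 0.7 6.1] open 0.02574550775066371 q [-0.36  0.03  2.04  0.    1.07 -0.11]
```

Emit:
send_rows --rows '[[2.0, [0, 0, -0.5], 0], [2.0, [0, 0, -0.5], 0], [2.0, [0, 0, -0.6], 0], [2.0, [0, 0, -0.6], 0], [2.0, [0, 0, -0.6], 0], [2.0, [0, 0, -0.6], 0], [2.0, [0, 0, -0.6], 0], [2.0, [0, 0, 0], 0]]' --newtons 20

```text
t: 9.88
tool_pos: [0.4967, -0.1064, 0.0481]
tool_rot: [2.481, 1.925, 0.001]
contact_force: [0.7, -0.4, -1.8]
opening: 0.0251
grip_force: 21.0
```

```bash
python3 - <<'E'
from h import *
rep()
im=ctrl.get_image("scene"); cv2.imwrite("pics/s2.png",cv2.resize(im["frame"][100:260,200:410,::-1],None,fx=3,fy=3))
E
```

```text
org mm [-131.7   -2.5   48.1] tool x yaw-75.6: -0.003938308693619774 z [ 0.001 -0.001 -1.   ] F [ 0.7 -0.4 -1.8] open 0.025146754353328644 q [-0.36 -0.04  2.03 -0.    1.15 -0.11]
```

View pics/s2.png

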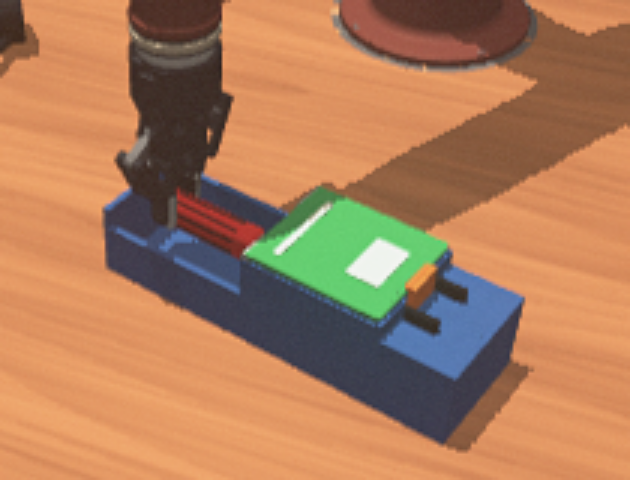

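The lid is caught under the orange catch. The handle is lifted at crop (210,215), with the shaft going in under the roof at (250,250). I'll keep lifting.

Emit:
send_rows --rows '[[2.0, [0, 0, -0.4], 0], [2.0, [0, 0, -0.4], 0], [2.0, [0, 0, -0.4], 0], [2.0, [0, 0, -0.4], 0], [2.0, [0, 0, 0], 0]]'

```text
t: 10.55
tool_pos: [0.4964, -0.1063, 0.0637]
tool_rot: [2.482, 1.925, 0.0]
contact_force: [-0.4, -0.4, -2.5]
opening: 0.0257
grip_force: 20.8
```

Emit:
send_rows --rows '[[2.0, [0, 0, -0.4], 0], [2.0, [0, 0, -0.4], 0], [2.0, [0, 0, -0.4], 0], [2.0, [0, 0, -0.4], 0], [2.0, [0, 0, -0.4], 0], [2.0, [0, 0, 0], 0]]'

```text
t: 11.3
tool_pos: [0.4965, -0.1064, 0.0839]
tool_rot: [2.482, 1.925, 0.001]
contact_force: [0.6, -0.6, -2.6]
opening: 0.0256
grip_force: 20.6
```

```bash
python3 - <<'E'
from h import *
rep()
im=ctrl.get_image("scene"); cv2.imwrite("pics/s3.png",cv2.resize(im["frame"][100:260,200:410,::-1],None,fx=3,fy=3))
E
```

```text
org mm [-131.7   -2.3   83.9] tool x yaw-75.6: -0.0059645860801964545 z [ 0.001 -0.    -1.   ] F [ 0.6 -0.6 -2.6] open 0.02559467591624036 q [-0.36 -0.09  2.01 -0.    1.22 -0.11]
```

View pics/s3.png

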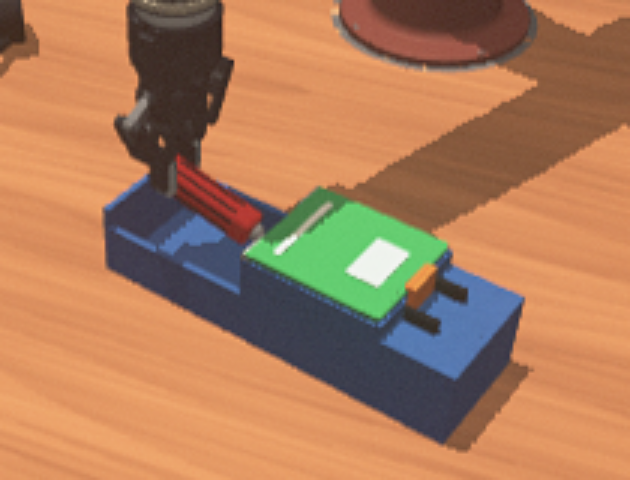

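The handle now slopes up to the gripper at crop (180,165) and the shaft leaves the roof edge at (255,235), so it is pivoting in the pads. The tilt is about 18°, so I'll pull along the axis.

Emit:
send_rows --rows '[[2.0, [0, 0, 0], 0], [2.0, [-1, 0, -0.33], 0], [2.0, [-1.3, 0, -0.43], 0], [2.0, [-1.3, 0, -0.43], 0], [2.0, [-1.3, 0, -0.43], 0], [2.0, [0, 0, 0], 0]]' --newtons 35

```text
t: 12.1
tool_pos: [0.4841, -0.1553, 0.1002]
tool_rot: [2.483, 1.922, -0.0]
contact_force: [0.4, -1.5, -2.7]
opening: 0.0249
grip_force: 41.5
```

```bash
python3 - <<'E'
from h import *
rep()
for n in("scene","top"):
    im=ctrl.get_image(n); W=pts(im); r=W[(mask(im,"red")|mask(im,"red2"))&(abs(W[...,0]-.48)<.1)&(abs(W[...,1]+.1)<.2)&(W[...,2]>.03)]
    q=np.array([org(p) for p in r]); print(n,len(q)); print(np.polyfit(q[:,0],q[:,2],1), q[:,0].min(),q[:,0].max())
    if n=="top": cv2.imwrite("pics/t4.png",cv2.resize(im["frame"][150:310,130:350,::-1],None,fx=3,fy=3))
E
```

```text
org mm [-182.1   -2.4  100.2] tool x yaw-75.6: -0.10680904008239622 z [ 0.001 -0.001 -1.   ] F [ 0.4 -1.5 -2.7] open 0.02492346218737448 q [-0.46 -0.11  2.   -0.    1.25 -0.2 ]
scene 2
[-0.26636905 73.51071429] -170.4 -103.2
top 115
[-0.36504456 63.51216907] -128.4 -98.9
```

View pics/t4.png

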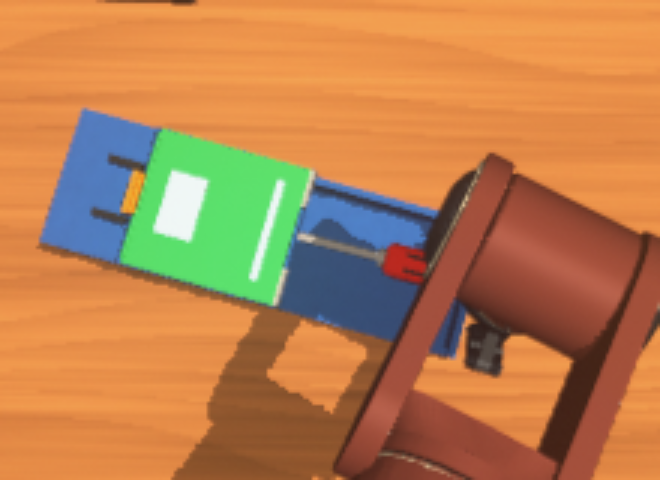

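The shaft is visible from the handle at (405,262) to the lid's hinge edge at (300,238), and the tilt is about 20°. I'll continue pulling along the axis.

Emit:
send_rows --rows '[[2.0, [-1.4, 0, -0.5], 0], [2.0, [-1.5, 0, -0.54], 0], [2.0, [-1.5, 0, -0.54], 0], [2.0, [-1.5, 0, -0.54], 0], [2.0, [-1.5, 0, -0.54], 0], [2.0, [-1.5, 0, -0.54], 0], [2.0, [-1.5, 0, -0.54], 0], [2.0, [-1.5, 0, -0.54], 0], [2.0, [-1.5, 0, -0.54], 0], [2.0, [0, 0, 0], 0]]'

```text
t: 13.45
tool_pos: [0.4509, -0.2848, 0.1487]
tool_rot: [2.483, 1.923, 0.001]
contact_force: [1.0, 0.6, -2.9]
opening: 0.025
grip_force: 41.7
```

```bash
python3 - <<'E'
from h import *
rep()
for n in("top","scene"):
    im=ctrl.get_image(n); f=im["frame"]
    cv2.imwrite(f"{n}.png",f[...,::-1])
a=cv2.imread("top.png")[150:310,130:350];b=cv2.imread("scene.png")[80:240,170:390]
cv2.imwrite("pics/m5.png",cv2.resize(np.vstack([a,b]),None,fx=1.8,fy=1.8))
E
```

```text
org mm [-315.8   -2.5  148.7] tool x yaw-75.6: -0.0950812489949584 z [ 0.001 -0.001 -1.   ] F [ 1.   0.6 -2.9] open 0.024963992207643403 q [-0.7  -0.1   1.91  0.    1.34 -0.45]
```

View pics/m5.png

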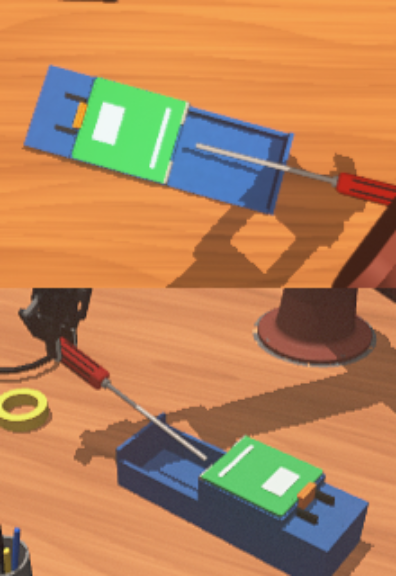

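The tip, at (197,147) in the upper half, is clear of the roof edge. I'll tighten the grip and lift straight up.

Emit:
send_rows --rows '[[2.0, [0, 0, 0], 0], [2.0, [0, 0, -1], 0], [2.0, [0, 0, -2], 0], [2.0, [0, 0, -3], 0], [2.0, [0, 0, -3], 0], [2.0, [0, 0, -3], 0], [2.0, [0, 0, -3], 0], [2.0, [0, 0, -2], 0], [2.0, [0, 0, -1], 0], [2.0, [0, 0, 0], 0]]' --newtons 60

```text
t: 14.8
tool_pos: [0.4508, -0.2836, 0.3282]
tool_rot: [2.482, 1.925, 0.0]
contact_force: [-0.4, 0.3, -1.1]
opening: 0.0247
grip_force: 65.0
```

Emit:
send_rows --rows '[[2.0, [0, 0, 0], 0], [2.0, [0, 0, 0], 0], [2.0, [0, 0, 0], 0], [2.0, [0, 0, 0], 0]]'

```text
t: 15.3
tool_pos: [0.4506, -0.2834, 0.3273]
tool_rot: [-2.482, -1.925, 0.0]
contact_force: [0.2, 0.2, -1.6]
opening: 0.0248
grip_force: 65.0
```

```bash
python3 - <<'E'
from h import *
rep()
im=ctrl.get_image("scene"); W=pts(im); ok=np.isfinite(W[...,2])
g=W[mask(im,"green")&(W[...,2]>.07)&(W[...,2]<.12)&(abs(W[...,0]-.5)<.2)&(abs(W[...,1])<.25)];print("lid",np.percentile(g[:,2],[2,50,98]),len(g))
for n in("scene","top"):
    im=ctrl.get_image(n); W=pts(im); L=np.array([org(p) for p in W.reshape(-1,3)]).reshape(W.shape)
    s=(abs(L[...,1]+3)<25)&(L[...,2]>115)&(L[...,0]>-290)&(L[...,0]<60); p=L[s]
    print(n,len(p)); 
    if len(p): i=p[:,0].argmax(); print("rightmost",p[i],"lowest",p[p[:,2].argmin()],np.polyfit(p[:,0],p[:,2],1))
    cv2.imwrite(f"{n}.png",im["frame"][...,::-1])
a=cv2.imread("top.png")[100:310,130:390];b=cv2.imread("scene.png")[20:230,130:390]
cv2.imwrite("pics/m6.png",cv2.resize(np.vstack([a,b]),None,fx=1.4,fy=1.4))
E
```

```text
org mm [-314.6   -1.8  327.3] tool x yaw-75.6: -0.004589648575347383 z [-0.  0. -1.] F [ 0.2  0.2 -1.6] open 0.024785178093775746 q [-0.7  -0.21  1.7  -0.    1.65 -0.45]
lid [0.0926191  0.09506569 0.09759763] 1191
scene 651
rightmost [-46.6  -8.1 258. ] lowest [-47.8  -6.2 254. ] [ -0.42745435 226.47393571]
top 3896
rightmost [-48.4  -1.2 259.3] lowest [-50.7  -0.  257.4] [-1.93416695 65.06270176]
```

View pics/m6.png

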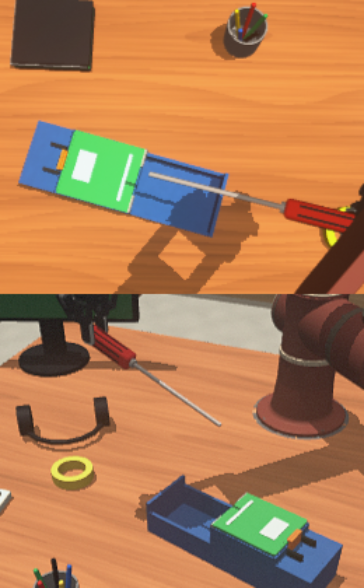

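The screwdriver is held in the air with its tip, the lowest point, at about 0.25 m. That is well above the 0.146 m needed. The lid is shut at 0.095 m and the tape, pot and cases look undisturbed, so I'll hand in.

```bash
python3 -c "from station import ctrl;print(ctrl.finish_job())"
```

```text
the job is handed in; nothing more can be done
None
```

I pressed the lid shut under its catch, then drew the screwdriver out handle-end up. I handed the job in with the gripper holding it still, tip (its lowest point) about 15 cm above the shut lid, after about 15.5 s; the tape, pen pot and cases looked undisturbed.

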